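Hold a lug bracket home in the corner of a drill jig

ROBOT

A 7-joint arm with a two-finger parallel gripper is mounted at the origin on the work surface; the furniture and walls round the work are solid. World frame = base frame: x ahead of the robot, y to its left, z up, the work surface at z = 0. Lengths are in m, angles in rad, forces in N, time in s.
With the tool pointing down it reaches from about 0.35 to 0.9 m from the base axis. Payload 19.9 kg.
Tool frame: the origin (TCP) lies at the very end of the fingers, on their centre line; the grasp point (between the pads) lies 19 mm behind it; z points along the fingers, x is the direction in which the jaws open and shut, and the axes are right-handed (so a half turn about z gives the same grasp; the last joint's range is limited). The gripper opens to 85 mm and grips with 20 to 120 N. Pads are 22 mm wide; open, the fingers measure 114 mm over their backs; the gripper's body (76 mm by 85 mm) begins 54 mm behind the grasp point. The pads swing forward as they close: fully open they stand 13 mm farther back than shut.
Start: joints at [-1.25, 0.417, -0.01, 1.614, 0.005, 1.111, -0.053], TCP at [0.222, 0.584, 0.231] pointing down, gripper open.
Joint ranges: [-2.81, 2.81], [-0.39, 2.02], [-1.27, 1.25], [0.06, 2.57], [-1.19, 4.33], [0.19, 2], [-2.82, 2.82]. Speed limits (rad/s): [1.89, 1.89, 2.39, 2.39, 3.01, 3.01, 3.01].

INTERFACE

Orientations are given as a 3x3 rotation matrix whose columns are the frame's x, y, z axes.
In Python, from workcell import manip gives the robot as it stands.
- The arm moves only by the tool drive_tool, never from a script. Its argument "moves" is a list of rows, each an object with "xyz": the shift along the tool's x, y, z in mm, a list of three; "delta_rot": the turn, a rotation vector about the tool's x, y, z in rad, a list of three; "claw": the closure, from 0 (fully open) to 1 (shut). In form: [{"xyz": [dx, dy, dz], "delta_rot": [ax, ay, az], "claw": claw}, ...]. A call has 1 to 20 rows; each row is the pose to reach, as a shift and turn from the pose measured when the call began, along the tool's axes at that moment; what a row does not reach only later rows make up. A row lasts 1/8 s, in which the tool goes at most 62.5 mm and 10.7 degrees, less where a joint would pass 70% of its speed; a pose out of reach is approached as far as the arm can. A call with a gripper value outside its range is refused whole. The fingers move at their own pace and stop on an object; "newtons" is the grip in N (left out, the last holds). Time passes only in rows, so rows that repeat a pose let the fingers close. It gives the time, the measured TCP pose, the force and the opening at its end, in the units of the state.
- manip.get_obs(): the state, without advancing time (a new reading comes with each control period).
- manip.snapshot(name): name is "scene" or "top" or "wrist"; returns a dict with "color" (420x560x3 uint8, red, green, blue), "fx", "fy", "cx", "cy" (pixels), "distortion" ([k1, k2, p1, p2, k3] as OpenCV has them; the pictures are not rectified), "extrinsics" (4x4, takes a point from camera to world coordinates). Camera axes: x right, y down, z forward; pixel columns grow to the right and rows downward; lengths in m; the calibration is good to about 2 mm. A picture is of the moment at which its call begins. There is no depth.
- manip.finish_job(): hands the job in, once; it reports no verdict.
The state is a dict: "clock": time; "q": joint angles; "dq": joint speeds; "joint_efforts": joint torques, N m; "eef_pos": TCP position; "eef_rot": TCP orientation; "force": force on the tool from outside, world axes, zero at the start; "torque": the same for the moment, N m; "grip_width": opening from 0.0 (shut) to 1.0 (fully open).
Only numpy, scipy, OpenCV 4.12 (cv2) and the standard library are available. Lean on these libraries where they do the work, as an engineer would, in place of code of your own. Each camera call takes 0.05 s, during which the arm holds its last target. There are 200 camera calls.

TASK

Hold the aluminium lug bracket in the corner of the drill jig, ready for the square end of its foot to be drilled. Set it flat on the jig's plate with the square end towards the end fence and still clear of the sprung ejector pin, bring the side of its foot to bear on the long fence, then slide it along that fence under the drill bush, pushing the ejector pin right in, until the foot bears on both fences at once. Finish while still gripping the bracket and pressing it into the corner (the pin throws it out if you let go), and leave the bottle, the tin and the wooden ring clamp beside the work alone.

Things in the scene. Friction and masses are not known exactly. Their poses are not given: they have to be found in the camera images.
- bracket: Loose aluminium bracket, about 0.2 kg: foot 76 x 48 x 12 mm (along x, y, z), square at its +x end, rounded (radius 24 mm) and drilled at its -x end, with an upright lug in the middle. Origin: centre of the underside of the foot, straight below the lug, z up; the foot reaches 38 mm each way in x and 24 mm each way in y. Its +x goes to the jig's +x.
- lug (a point): Centre of the 16 mm bore (along y) in the bracket's lug, 38 mm above the bracket's origin; axes as the bracket's. The lug is 36 mm wide along x, 12 mm thick along y, and its round top is 56 mm above the underside. Grip it here from above, fingers closing along y.
- foot_corner (a point): Lower corner of the foot at its square end, at (38, 24, 0) mm in the bracket's frame; axes as the bracket's. With the bracket home it coincides with jig_corner.
- jig: Drill jig, fixed: steel plate 150 x 120 x 14 mm, origin in the centre of its underside, with an inside corner of two steel fences, each 15 mm high above the plate. Home, the bracket's origin lies at (7, 16, 14) mm in the jig's frame.
- jig_corner (a point): Point on top of the plate (14 mm above the bench) where the two fence faces would meet, at (45, 40, 14) mm in the jig's frame; axes as the jig's.
- long_fence: The long fence, 102 x 14 x 15 mm, along the jig's x; origin in its middle, axes as the jig's. Its working face looks to -y and lies at y = +40 mm in the jig's frame, from x = -65 to +37 mm.
- end_fence: The end fence, 16 x 84 x 15 mm, along the jig's y; origin in its middle, axes as the jig's. Its working face looks to -x and lies at x = +45 mm in the jig's frame.
- ejector_nose (a point): Tip of the sprung ejector pin (diameter 7 mm), which stands 8 mm out of the end fence along -x of the jig at rest, 24 mm from the long fence's face and 6.5 mm above the plate.
- ejector (a joint): How far the ejector pin is pushed in (m): 0 at rest, 0.008 when its nose is flush with the end fence, stop at 0.010. The spring pushes back with 3 N at rest and 5 N when flush.
- flux_bottle: Bystander: white plastic bottle with a red nozzle, 40 x 40 x 118 mm, origin under its centre. Leave it alone.
- tin_pumice: Bystander: round tin, 63 mm across, 32 mm high, origin under its centre. Leave it alone.
- ring_clamp: Bystander: wooden ring clamp, 124 x 31 x 28 mm, long along x, origin under its centre. Leave it alone.
- bush (a point): Centre of the top of the drill bush, 27 mm above the plate, at (37, 16, 41) mm in the jig's frame. The bush sits in a steel leaf, 30 mm wide and 8 mm thick, that is screwed on the end fence and overhangs the plate by 16 mm, its underside 15 mm above the plate (3 mm over the bracket's foot): the foot slides in under it along x, it cannot come down from above.

How it is judged:
On the way:
1. The bracket stands flat on the jig's plate, square end towards the end fence, its foot bearing on the long fence with at least 1 N, the ejector pin still out (contact force between bracket and long_fence above 1 N and value of joint ejector below 0.001 m and distance between foot_corner and jig_corner below 0.07 m and z of foot_corner in the frame of jig_corner below 0.003 m and y of foot_corner in the frame of jig_corner above -0.004 m and angle between bracket's own z axis and vertical below 0.08 rad), for 0.2 s.
At the end, for the whole second after the job is handed in: The gripper holds the bracket still with its foot flat on the plate (within 3 mm, tilt under 0.06 rad), square with the fences (0.05 rad), its foot corner within 3 mm of the jig's corner, bearing on the long fence and on the end fence with at least 1 N each, the ejector pin pushed in at least 7 mm (contact force between bracket and long_fence above 1 N and contact force between bracket and end_fence above 1 N and contact force between the fingers and bracket above 2 N and value of joint ejector above 0.007 m and horizontal distance between foot_corner and jig_corner below 0.003 m and z of foot_corner in the frame of jig_corner below 0.003 m and angle between bracket's own z axis and vertical below 0.06 rad and angle between the x axis of bracket and the x axis of jig, either way round below 0.05 rad and linear speed of bracket below 0.01 m/s); the arm keeps its last pose, push and grip.
It fails at once if The ejector pin is pushed in (over 3 mm) while the bracket is not along the long fence (over 5 mm off it) (value of joint ejector above 0.003 m and (y of foot_corner in the frame of jig_corner below -0.005 m or distance between foot_corner and jig_corner above 0.03 m)).
It fails at once if A bystander is disturbed (moved over 20 mm) (distance of any of flux_bottle, tin_pumice, ring_clamp from where it was at the start of the episode above 0.02 m).
It also fails if it takes over 64 s, if anything falls off the work surface, if the arm or the gripper's body presses on something with over 40 N, if the wrist force passes 120 N, or if a joint passes its speed limit or range.

## Working session

There is one attempt and no reset: what is moved stays moved. The work goes in short steps, Python scripts to look and compute and a tool call to move; the robot and the scene stay as the last step left them, time stands still between calls to the robot, and variables do not carry over. Pictures are saved under pics/ and viewed, about 8 in all and at most 12, crops included, and the job is handed in when it is done.

Besides the shell and the picture viewer there is one more tool, called as name(argument=value, ...), one argument or row to a line, values as JSON. drive_tool: Moves the arm, as the interface text tells. Its arguments: {"type":"object","properties":{"moves":{"type":"array"},"newtons":{"type":"number"}},"required":["moves"]}

```bash
mkdir -p pics; cat > h.py <<'E'
import numpy as np, cv2
from workcell import manip
def snap(name, fn):
    s=manip.snapshot(name); cv2.imwrite(f'pics/{fn}.png', s['color'][:,:,::-1]); np.save(f'pics/{fn}.npy', s, allow_pickle=True); return s
def load(fn): return np.load(f'pics/{fn}.npy',allow_pickle=True).item()
def ray(s,uv):
    K=np.array([[s['fx'],0,s['cx']],[0,s['fy'],s['cy']],[0,0,1]])
    p=cv2.undistortPoints(np.array([[uv]],float),K,np.array(s['distortion']))[0,0]
    E=np.array(s['extrinsics']); d=E[:3,:3]@np.array([p[0],p[1],1]); return E[:3,3],d
def onz(s,uv,z):
    o,d=ray(s,uv); return o+d*(z-o[2])/d[2]
def proj(s,P):
    K=np.array([[s['fx'],0,s['cx']],[0,s['fy'],s['cy']],[0,0,1]])
    E=np.linalg.inv(np.array(s['extrinsics'])); r=cv2.Rodrigues(E[:3,:3])[0]
    return cv2.projectPoints(np.array(P,float).reshape(-1,3),r,E[:3,3],K,np.array(s['distortion']))[0][:,0]
E
python3 - <<'E'
from h import *
for n in ['scene','top','wrist']:
    s=snap(n,n+'0'); print(n,np.round(s['extrinsics'],3).tolist(),s['fx'])
a=[load(n+'0')['color'][:,:,::-1] for n in ['top','scene']]
o=manip.get_obs(); print(o)
E
```

```text
scene [[-0.752, 0.378, -0.54, 1.025], [0.659, 0.402, -0.636, 0.411], [-0.023, -0.834, -0.551, 0.617], [0.0, 0.0, 0.0, 1.0]] 464.20577847290286
top [[0.027, -0.995, 0.1, 0.38], [-1.0, -0.027, 0.006, -0.239], [-0.003, -0.1, -0.995, 1.178], [0.0, 0.0, 0.0, 1.0]] 495.1956774191809
wrist [[0.354, 0.89, 0.288, 0.148], [0.935, -0.336, -0.111, 0.613], [-0.002, 0.308, -0.951, 0.374], [0.0, 0.0, 0.0, 1.0]] 293.9842608021059
{'clock': 0.15, 'q': array([-1.24952083,  0.41782171, -0.01029707,  1.61406577,  0.00469619,
        1.11069036, -0.05301782]), 'dq': array([ 0.00055575,  0.00056322, -0.00172044, -0.00173867,  0.00077606,
       -0.00019778,  0.00023006]), 'joint_efforts': array([ 1.19188087e-03, -8.64751554e+01,  6.79784808e-01, -4.35051262e+01,
        1.92165852e-02,  5.87391813e-03,  1.28531165e-04]), 'eef_pos': array([0.22170375, 0.58405604, 0.2308009 ]), 'eef_rot': array([[ 3.54886363e-01,  9.34909406e-01, -2.66707855e-04],
       [ 9.34908953e-01, -3.54886455e-01, -9.23852044e-04],
       [-9.58368971e-04,  7.85149305e-05, -9.99999538e-01]]), 'force': array([ 0.03325931, -0.09456689,  0.70674264]), 'torque': array([-0.00669678,  0.00465875,  0.02426445]), 'grip_width': 0.9996205148043267}
```

View pics/top0.png

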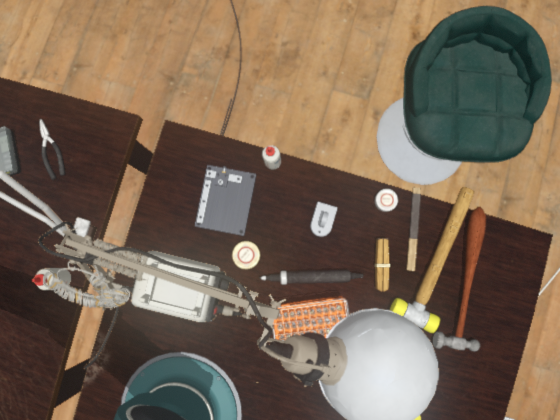

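View pics/scene0.png

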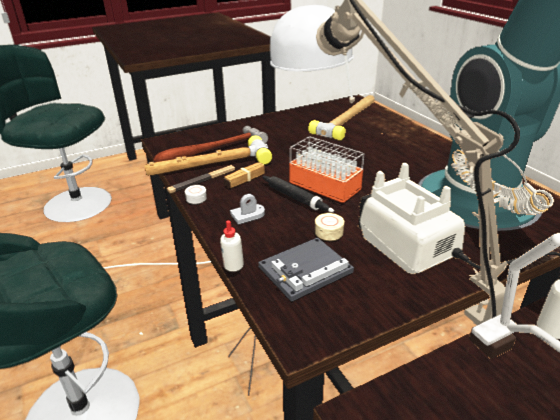

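```bash
python3 - <<'E'
from h import *
t=load('top0'); 
a=cv2.resize(t['color'][155:245,180:260,::-1],None,fx=5,fy=5,interpolation=cv2.INTER_CUBIC)
b=cv2.resize(t['color'][190:250,300:350,::-1],None,fx=7,fy=7,interpolation=cv2.INTER_CUBIC)[:450]
cv2.imwrite('pics/c1.png',np.hstack([a[:420],b[:420]]))
for n,uv,z in [('jig',(225,200),.014),('brk',(323,219),.03),('bottle',(271,158),.06),('tin',(246,255),.032),('tin2',(387,200),.03),('clamp',(383,263),.02)]:
    print(n,onz(t,uv,z).round(3))
# lamp: triangulate
s=load('scene0')
def tri(u1,u2):
    o1,d1=ray(t,u1);o2,d2=ray(s,u2)
    A=np.stack([d1,-d2],1); x=np.linalg.lstsq(A,o2-o1,rcond=None)[0]
    p,q=o1+d1*x[0],o2+d2*x[1]; return ((p+q)/2).round(3),np.linalg.norm(p-q).round(3)
print('lamp head',tri((385,370),(315,35)))
print('head joint',tri((320,360),(338,45)))
print('elbow',tri((70,240),(487,150)))
print('bottle tip',tri((270,149),(230,225)))
E
```

```text
jig [ 0.509 -0.093  0.014]
brk [ 0.469 -0.325  0.03 ]
bottle [ 0.604 -0.201  0.06 ]
tin [ 0.381 -0.149  0.032]
tin2 [ 0.518 -0.475  0.03 ]
clamp [ 0.37  -0.469  0.02 ]
lamp head (array([ 0.189, -0.404,  0.353]), np.float64(0.017))
head joint (array([ 0.21 , -0.301,  0.35 ]), np.float64(0.001))
elbow (array([0.395, 0.152, 0.312]), np.float64(0.007))
bottle tip (array([ 0.614, -0.199,  0.105]), np.float64(0.004))
```

View pics/c1.png

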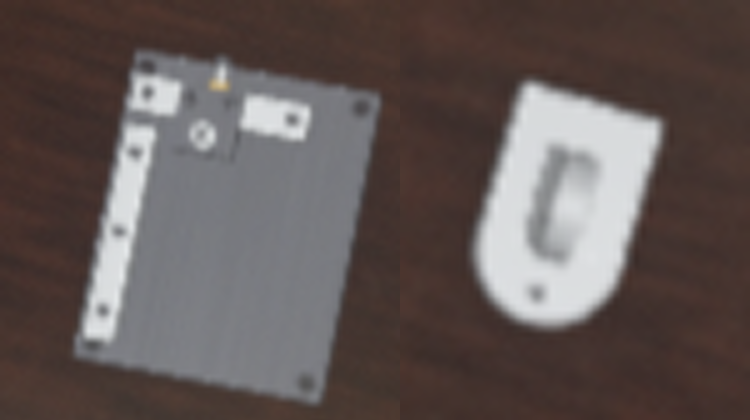

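drive_tool(
  moves=[
    {"xyz": [0, 0, -50], "delta_rot": [0, 0, 0], "claw": 0},
    {"xyz": [0, 0, -110], "delta_rot": [0, 0, 0], "claw": 0},
    {"xyz": [0, 0, -170], "delta_rot": [0, 0, 0], "claw": 0},
    {"xyz": [0, 0, -230], "delta_rot": [0, 0, 0], "claw": 0},
    {"xyz": [0, 0, -250], "delta_rot": [0, 0, 0], "claw": 0},
    {"xyz": [-15, 46, -250], "delta_rot": [0, 0, -0.05], "claw": 0},
    {"xyz": [-30, 92, -250], "delta_rot": [0, 0, -0.1], "claw": 0},
    {"xyz": [-45, 138, -250], "delta_rot": [0, 0, -0.16], "claw": 0},
    {"xyz": [-60, 184, -250], "delta_rot": [0, 0, -0.16], "claw": 0},
    {"xyz": [-75, 230, -250], "delta_rot": [0, 0, -0.16], "claw": 0},
    {"xyz": [-91, 278, -250], "delta_rot": [0, 0, -0.16], "claw": 0},
    {"xyz": [-132, 312, -250], "delta_rot": [0, 0, -0.16], "claw": 0},
    {"xyz": [-173, 346, -250], "delta_rot": [0, 0, -0.16], "claw": 0},
    {"xyz": [-214, 380, -250], "delta_rot": [0, 0, -0.16], "claw": 0},
    {"xyz": [-255, 413, -250], "delta_rot": [0, 0, -0.16], "claw": 0},
    {"xyz": [-296, 446, -250], "delta_rot": [0, 0, -0.16], "claw": 0},
    {"xyz": [-336, 479, -250], "delta_rot": [0, 0, -0.16], "claw": 0},
    {"xyz": [-336, 479, -250], "delta_rot": [0, 0, -0.16], "claw": 0},
  ],
)

```text
clock: 2.4
eef_pos: [0.5511, 0.096, 0.4811]
eef_rot: [[0.207, 0.978, -0.0], [0.978, -0.207, -0.002], [-0.002, 0.0, -1.0]]
force: [-0.4, 1.3, 0.3]
grip_width: 1.001
```

drive_tool(
  moves=[
    {"xyz": [-50, -6, 0], "delta_rot": [0, 0, 0], "claw": 0},
    {"xyz": [-100, -12, 20], "delta_rot": [0, 0, 0], "claw": 0},
    {"xyz": [-150, -18, 50], "delta_rot": [0, 0, 0], "claw": 0},
    {"xyz": [-200, -24, 85], "delta_rot": [0, 0, 0], "claw": 0},
    {"xyz": [-250, -30, 120], "delta_rot": [0, 0, 0], "claw": 0},
    {"xyz": [-280, -34, 150], "delta_rot": [0, 0, 0], "claw": 0},
    {"xyz": [-310, -37, 180], "delta_rot": [0, 0, 0], "claw": 0},
    {"xyz": [-310, -37, 180], "delta_rot": [0, 0, 0], "claw": 0},
    {"xyz": [-310, -37, 180], "delta_rot": [0, 0, 0], "claw": 0},
  ],
)

```text
clock: 3.52
eef_pos: [0.4512, -0.1991, 0.3022]
eef_rot: [[0.206, 0.978, 0.0], [0.978, -0.206, -0.002], [-0.002, 0.001, -1.0]]
force: [0.5, -0.0, 0.6]
grip_width: 0.998
```

```bash
python3 - <<'E'
from h import *
s=snap('wrist','w1'); print(manip.get_obs()['eef_pos'])
c=s['color'].copy()
cv2.imwrite('pics/w1b.png',cv2.resize(c[:,:,::-1],(800,600),interpolation=cv2.INTER_CUBIC))
E
```

```text
[ 0.45135472 -0.19894468  0.30237195]
```

View pics/w1b.png

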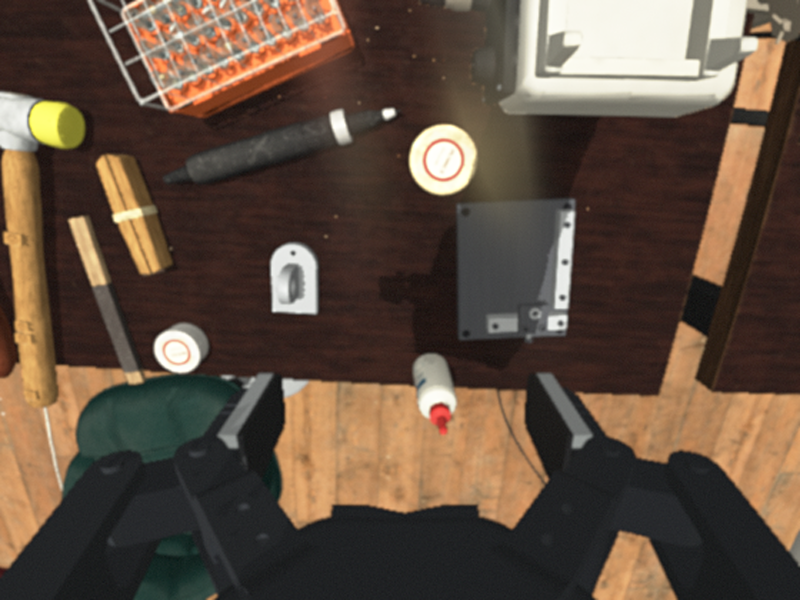

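```bash
python3 - <<'E'
from h import *
s=load('w1'); k=0.7
J=[onz(s,(u*k,v*k),.014) for u,v in [(458,203),(575,199),(566,334),(459,340)]]
print('jig',np.round(J,4).tolist(), np.mean(J,0).round(4))
print([np.linalg.norm(J[i]-J[(i+1)%4]).round(4) for i in range(4)])
c=s['color']; x0,y0,x1,y1=[int(a*k) for a in (250,225,340,330)]
g=cv2.cvtColor(c,cv2.COLOR_RGB2GRAY)[y0:y1,x0:x1]
_,m=cv2.threshold(g,0,255,cv2.THRESH_OTSU)
m=cv2.morphologyEx(m,cv2.MORPH_CLOSE,np.ones((9,9)))
ct=max(cv2.findContours(m,cv2.RETR_EXTERNAL,cv2.CHAIN_APPROX_NONE)[0],key=cv2.contourArea)[:,0]+[x0,y0]
P=np.array([onz(s,p,.012)[:2] for p in ct])
r=cv2.minAreaRect((P*1000).astype(np.float32)); print('bracket foot rect mm',r)
E
```

```text
jig [[0.426, -0.1382, 0.014], [0.4459, -0.0207, 0.014], [0.5929, -0.0433, 0.014], [0.5751, -0.1624, 0.014]] [ 0.51   -0.0912  0.014 ]
[np.float64(0.1191), np.float64(0.1487), np.float64(0.1203), np.float64(0.151)]
bracket foot rect mm ((468.56036376953125, -325.2048034667969), (49.37892532348633, 78.36677551269531), 74.4420166015625)
```

drive_tool(
  moves=[
    {"xyz": [-40, 14, 40], "delta_rot": [0, 0, 0], "claw": 0},
    {"xyz": [-80, 28, 80], "delta_rot": [0, 0, 0], "claw": 0},
    {"xyz": [-120, 43, 130], "delta_rot": [0, 0, 0], "claw": 0},
    {"xyz": [-120, 43, 130], "delta_rot": [0, 0, 0], "claw": 0},
    {"xyz": [-120, 43, 130], "delta_rot": [0, 0, 0], "claw": 0},
  ],
)

```text
clock: 4.2
eef_pos: [0.4697, -0.3248, 0.1732]
eef_rot: [[0.205, 0.979, 0.001], [0.979, -0.205, -0.002], [-0.002, 0.002, -1.0]]
force: [0.6, 0.3, -0.3]
grip_width: 1.001
```

```bash
python3 - <<'E'
from h import *
s=snap('wrist','w2'); o=manip.get_obs(); print(o['eef_pos'])
u=proj(s,[.4686,-.3252,.012])[0]; print(u)
c=s['color']; x0,y0=int(u[0]-90),int(u[1]-90)
g=cv2.cvtColor(c,cv2.COLOR_RGB2GRAY)[y0:y0+180,x0:x0+180]
_,m=cv2.threshold(g,0,255,cv2.THRESH_OTSU)
m=cv2.morphologyEx(m,cv2.MORPH_CLOSE,np.ones((9,9)))
cs=cv2.findContours(m,cv2.RETR_EXTERNAL,cv2.CHAIN_APPROX_NONE)[0]
ct=max(cs,key=cv2.contourArea)[:,0]+[x0,y0]
P=np.array([onz(s,p,.012)[:2] for p in ct])
r=cv2.minAreaRect((P*1000).astype(np.float32)); print('rect',r)
im=c[:,:,::-1].copy(); cv2.drawContours(im,[ct[:,None]],-1,(0,0,255),1)
cv2.imwrite('pics/w2b.png',cv2.resize(im,(800,600)))
E
```

```text
[ 0.46995    -0.32454096  0.173843  ]
[281.99888041 188.10685638]
rect ((468.6029052734375, -324.7190246582031), (50.26218795776367, 76.86615753173828), 75.28731536865234)
```

View pics/w2b.png

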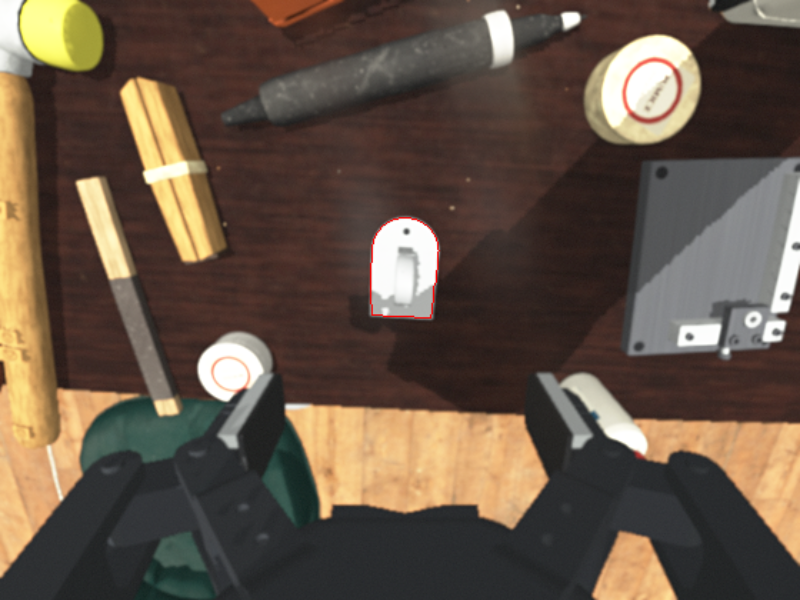

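drive_tool(
  moves=[
    {"xyz": [-0.5, -1, 40], "delta_rot": [0, 0, 0.05], "claw": 0},
    {"xyz": [-0.5, -1, 80], "delta_rot": [0, 0, 0.05], "claw": 0},
    {"xyz": [-0.5, -1, 120], "delta_rot": [0, 0, 0.05], "claw": 0},
    {"xyz": [-0.5, -1, 145], "delta_rot": [0, 0, 0.05], "claw": 0},
    {"xyz": [-0.5, -1, 153], "delta_rot": [0, 0, 0.05], "claw": 0},
    {"xyz": [-0.5, -1, 153], "delta_rot": [0, 0, 0.05], "claw": 0},
  ],
)

```text
clock: 5.0
eef_pos: [0.4702, -0.3248, 0.022]
eef_rot: [[0.252, 0.968, 0.004], [0.968, -0.252, -0.002], [-0.001, 0.004, -1.0]]
force: [-0.4, -0.9, -0.4]
grip_width: 0.996
```

drive_tool(
  moves=[
    {"xyz": [0, 0, 0], "delta_rot": [0, 0, 0], "claw": 0.3},
    {"xyz": [0, 0, 0], "delta_rot": [0, 0, 0], "claw": 0.6},
    {"xyz": [0, 0, 0], "delta_rot": [0, 0, 0], "claw": 0.8},
    {"xyz": [0, 0, 0], "delta_rot": [0, 0, 0], "claw": 1},
    {"xyz": [0, 0, 0], "delta_rot": [0, 0, 0], "claw": 1},
    {"xyz": [0, 0, 0], "delta_rot": [0, 0, 0], "claw": 1},
    {"xyz": [0, 0, 0], "delta_rot": [0, 0, 0], "claw": 1},
    {"xyz": [0, 0, 0], "delta_rot": [0, 0, 0], "claw": 1},
  ],
  newtons=60,
)

```text
clock: 6.0
eef_pos: [0.4702, -0.3249, 0.0222]
eef_rot: [[0.252, 0.968, 0.004], [0.968, -0.252, -0.002], [-0.001, 0.005, -1.0]]
force: [-1.3, 0.1, 5.3]
grip_width: 0.128
```

```bash
python3 - <<'E'
from h import *
s=snap('wrist','w3'); o=manip.get_obs(); print(o['eef_pos'],o['eef_rot'],o['force'],o['grip_width'])
cv2.imwrite('pics/w3b.png',cv2.resize(s['color'][:,:,::-1],(800,600)))
E
```

```text
[ 0.4702463  -0.32492175  0.02214679] [[ 0.25219748  0.96766683  0.00416487]
 [ 0.96767501 -0.25218949 -0.00235074]
 [-0.0012244   0.00462309 -0.99998856]] [-0.34631139  0.63227205  5.942033  ] 0.1284048541570183
```

View pics/w3b.png

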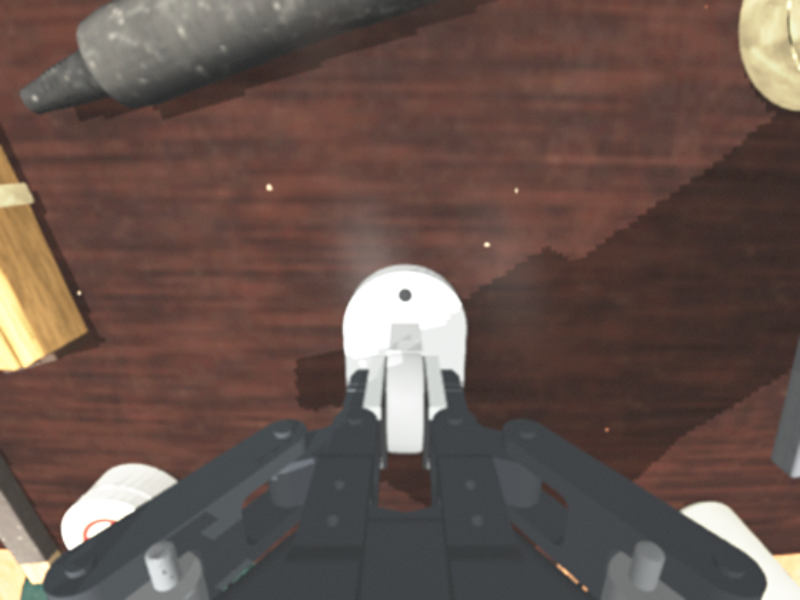

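```bash
python3 - <<'E'
from h import *
s=load('w3'); o=manip.get_obs(); R=o['eef_rot'];p=o['eef_pos']
for n,uv,z in [('apex top',(405,269),.012),('apex bottom',(405,265),.0),('left',(344,330),.012),('right',(467,330),.012),('hole',(405,295),.012)]:
    P=onz(s,(uv[0]*.7,uv[1]*.7),z); print(n,P.round(4),'tool mm',((P-p)@R*1000).round(1))
E
```

```text
apex top [ 0.4319 -0.3139  0.012 ] tool mm [  1.  -39.9  10. ]
apex bottom [ 0.4334 -0.3143  0.    ] tool mm [  1.  -38.5  22. ]
left [ 0.45   -0.3435  0.012 ] tool mm [-23.1 -15.   10.1]
right [ 0.4622 -0.2964  0.012 ] tool mm [ 25.6 -15.   10. ]
hole [ 0.4419 -0.3165  0.012 ] tool mm [  1.  -29.6  10. ]
```

drive_tool(
  moves=[
    {"xyz": [0, 0, -30], "delta_rot": [0, 0, 0], "claw": 1},
    {"xyz": [0, 0, -70], "delta_rot": [0, 0, 0], "claw": 1},
    {"xyz": [0, 0, -110], "delta_rot": [0, 0, 0], "claw": 1},
    {"xyz": [20, -4, -130], "delta_rot": [0, 0, -0.02], "claw": 1},
    {"xyz": [60, -13, -130], "delta_rot": [0, 0, -0.04], "claw": 1},
    {"xyz": [100, -22, -130], "delta_rot": [0, 0, -0.06], "claw": 1},
    {"xyz": [140, -31, -130], "delta_rot": [0, 0, -0.08], "claw": 1},
    {"xyz": [180, -40, -130], "delta_rot": [0, 0, -0.097], "claw": 1},
    {"xyz": [215, -47, -130], "delta_rot": [0, 0, -0.097], "claw": 1},
    {"xyz": [237, -52, -130], "delta_rot": [0, 0, -0.097], "claw": 1},
    {"xyz": [237, -52, -130], "delta_rot": [0, 0, -0.097], "claw": 1},
    {"xyz": [237, -52, -130], "delta_rot": [0, 0, -0.097], "claw": 1},
  ],
)

```text
clock: 7.55
eef_pos: [0.479, -0.0827, 0.1515]
eef_rot: [[0.158, 0.987, 0.004], [0.987, -0.158, -0.003], [-0.002, 0.004, -1.0]]
force: [0.5, -0.7, -2.6]
grip_width: 0.134
```

```bash
python3 - <<'E'
from h import *
s=snap('wrist','w4'); o=manip.get_obs(); print(o['eef_pos'],o['eef_rot'],o['force'],o['grip_width'])
im=cv2.resize(s['color'][:,:,::-1],(800,600))
def J(x,y,z): return [.510+.9875*x+.1573*y,-.0912-.1573*x+.9875*y,z]
for P in [(-.075,-.06,.014),(.075,-.06,.014),(.075,.06,.014),(-.075,.06,.014),(-.065,.04,.029),(.037,.04,.029),(-.065,.054,.029),(.037,.054,.029),(.045,-.03,.029)]:
    u=proj(s,J(*P))[0]/.7; print(P,u.round(1)); cv2.drawMarker(im,tuple(int(a) for a in u),(0,255,0),0,10)
cv2.imwrite('pics/w4b.png',im)
E
```

```text
[ 0.47899652 -0.08295454  0.15155676] [[ 0.15830413  0.98738221  0.00402181]
 [ 0.98738856 -0.15829466 -0.00257534]
 [-0.00190622  0.00437878 -0.9999886 ]] [ 0.38261994 -0.36897624 -1.74450996] 0.1290471096394052
(-0.075, -0.06, 0.014) [308.3 215.8]
(0.075, -0.06, 0.014) [322.2 410.3]
(0.075, 0.06, 0.014) [476.4 410.6]
(-0.075, 0.06, 0.014) [488.7 215.8]
(-0.065, 0.04, 0.029) [460.9 234.6]
(0.037, 0.04, 0.029) [454.8 376.9]
(-0.065, 0.054, 0.029) [482.8 234.7]
(0.037, 0.054, 0.029) [474.4 376.9]
(0.045, -0.03, 0.029) [357.1 386.6]
```

View pics/w4b.png

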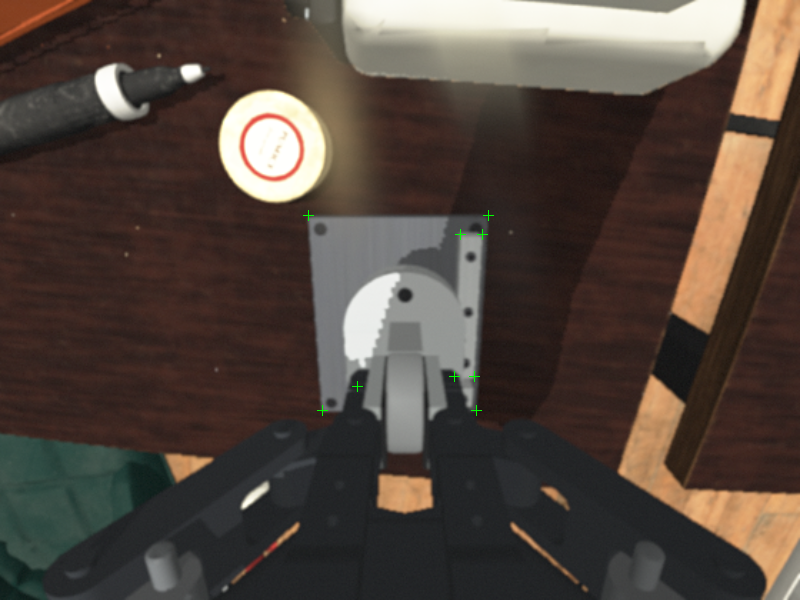

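drive_tool(
  moves=[
    {"xyz": [0, 0, 40], "delta_rot": [0, 0, 0], "claw": 1},
    {"xyz": [0, 0, 75], "delta_rot": [0, 0, 0], "claw": 1},
    {"xyz": [0, 0, 100], "delta_rot": [0, 0, 0], "claw": 1},
    {"xyz": [0, 0, 111], "delta_rot": [0, 0, 0], "claw": 1},
    {"xyz": [0, 0, 113], "delta_rot": [0, 0, 0], "claw": 1},
    {"xyz": [0, 0, 113], "delta_rot": [0, 0, 0], "claw": 1},
  ],
)

```text
clock: 8.35
eef_pos: [0.4799, -0.0835, 0.0392]
eef_rot: [[0.159, 0.987, 0.005], [0.987, -0.159, -0.003], [-0.002, 0.005, -1.0]]
force: [-0.0, -0.1, -1.9]
grip_width: 0.131
```

drive_tool(
  moves=[
    {"xyz": [0, 0, 1], "delta_rot": [0, 0, 0], "claw": 1},
    {"xyz": [0, 0, 2], "delta_rot": [0, 0, 0], "claw": 1},
    {"xyz": [0, 0, 2.5], "delta_rot": [0, 0, 0], "claw": 1},
    {"xyz": [0, 0, 2.5], "delta_rot": [0, 0, 0], "claw": 1},
  ],
)

```text
clock: 8.85
eef_pos: [0.4799, -0.0835, 0.0368]
eef_rot: [[0.159, 0.987, 0.005], [0.987, -0.159, -0.003], [-0.002, 0.005, -1.0]]
force: [0.3, 0.0, -3.2]
grip_width: 0.13
```

drive_tool(
  moves=[
    {"xyz": [0, 0, 0.5], "delta_rot": [0, 0, 0], "claw": 1},
    {"xyz": [0, 0, 1], "delta_rot": [0, 0, 0], "claw": 1},
    {"xyz": [0, 0, 1.2], "delta_rot": [0, 0, 0], "claw": 1},
    {"xyz": [0, 0, 1.2], "delta_rot": [0, 0, 0], "claw": 1},
  ],
)

```text
clock: 9.35
eef_pos: [0.48, -0.0836, 0.0361]
eef_rot: [[0.159, 0.987, 0.005], [0.987, -0.159, -0.002], [-0.001, 0.005, -1.0]]
force: [-5.9, 0.1, 16.2]
grip_width: 0.129
```

drive_tool(
  moves=[
    {"xyz": [0, 0, -0.3], "delta_rot": [0, 0, 0], "claw": 1},
    {"xyz": [2, 0, -0.3], "delta_rot": [0, 0, 0], "claw": 1},
    {"xyz": [4, 0, -0.3], "delta_rot": [0, 0, 0], "claw": 1},
    {"xyz": [6, 0, -0.3], "delta_rot": [0, 0, 0], "claw": 1},
    {"xyz": [8, 0, -0.3], "delta_rot": [0, 0, 0], "claw": 1},
    {"xyz": [10, 0, -0.3], "delta_rot": [0, 0, 0], "claw": 1},
    {"xyz": [10, 0, -0.3], "delta_rot": [0, 0, 0], "claw": 1},
  ],
)

```text
clock: 10.22
eef_pos: [0.4815, -0.0735, 0.0364]
eef_rot: [[0.158, 0.987, 0.005], [0.987, -0.158, -0.002], [-0.001, 0.005, -1.0]]
force: [0.4, -1.0, -2.8]
grip_width: 0.131
```

drive_tool(
  moves=[
    {"xyz": [0, 0, 0.3], "delta_rot": [0, 0, 0], "claw": 1},
    {"xyz": [1, 0, 0.3], "delta_rot": [0, 0, 0], "claw": 1},
    {"xyz": [1.5, 0, 0.3], "delta_rot": [0, 0, 0], "claw": 1},
    {"xyz": [1.5, 0, 0.3], "delta_rot": [0, 0, 0], "claw": 1},
  ],
)

```text
clock: 10.72
eef_pos: [0.482, -0.0722, 0.0362]
eef_rot: [[0.159, 0.987, 0.006], [0.987, -0.159, -0.002], [-0.001, 0.006, -1.0]]
force: [-0.2, -2.4, 2.3]
grip_width: 0.13
```

drive_tool(
  moves=[
    {"xyz": [0.5, 0, 0], "delta_rot": [0, 0, 0], "claw": 1},
    {"xyz": [1, 0, 0], "delta_rot": [0, 0, 0], "claw": 1},
    {"xyz": [1.3, 0, 0], "delta_rot": [0, 0, 0], "claw": 1},
    {"xyz": [1.3, 0, 0], "delta_rot": [0, 0, 0], "claw": 1},
  ],
)

```text
clock: 11.22
eef_pos: [0.482, -0.0718, 0.0362]
eef_rot: [[0.159, 0.987, 0.006], [0.987, -0.159, -0.003], [-0.002, 0.006, -1.0]]
force: [-1.5, -9.0, 2.1]
grip_width: 0.129
```

drive_tool(
  moves=[
    {"xyz": [1, 0, 0.1], "delta_rot": [0, 0, 0], "claw": 1},
    {"xyz": [1, 0, 0.1], "delta_rot": [0, 0, 0], "claw": 1},
    {"xyz": [1, 0, 0.1], "delta_rot": [0, 0, 0], "claw": 1},
    {"xyz": [1, 3, 0.1], "delta_rot": [0, 0, 0], "claw": 1},
    {"xyz": [1, 6, 0.1], "delta_rot": [0, 0, 0], "claw": 1},
    {"xyz": [1, 9, 0.1], "delta_rot": [0, 0, 0], "claw": 1},
    {"xyz": [1, 12, 0.1], "delta_rot": [0, 0, 0], "claw": 1},
    {"xyz": [1, 15, 0.1], "delta_rot": [0, 0, 0], "claw": 1},
    {"xyz": [1, 18, 0.1], "delta_rot": [0, 0, 0], "claw": 1},
    {"xyz": [1, 18, 0.1], "delta_rot": [0, 0, 0], "claw": 1},
  ],
)

```text
clock: 12.48
eef_pos: [0.4981, -0.0744, 0.036]
eef_rot: [[0.16, 0.987, 0.002], [0.987, -0.16, -0.003], [-0.003, 0.003, -1.0]]
force: [-14.0, -6.6, 14.3]
grip_width: 0.132
```

drive_tool(
  moves=[
    {"xyz": [0.8, 0, -0.3], "delta_rot": [0, 0, 0], "claw": 1},
    {"xyz": [0.8, 2, -0.3], "delta_rot": [0, 0, 0], "claw": 1},
    {"xyz": [0.8, 4, -0.3], "delta_rot": [0, 0, 0], "claw": 1},
    {"xyz": [0.8, 4, -0.3], "delta_rot": [0, 0, 0], "claw": 1},
  ],
)

```text
clock: 12.98
eef_pos: [0.5005, -0.0748, 0.0361]
eef_rot: [[0.161, 0.987, -0.001], [0.987, -0.161, -0.003], [-0.003, -0.001, -1.0]]
force: [-12.1, -5.7, 11.5]
grip_width: 0.133
```

```bash
python3 - <<'E'
from h import *
s=snap('wrist','w5'); o=manip.get_obs(); print(o['eef_pos'],o['force'],o['torque'])
a=cv2.resize(s['color'][150:320,180:380,::-1],None,fx=3,fy=3,interpolation=cv2.INTER_CUBIC)
cv2.imwrite('pics/w5b.png',a)
E
```

```text
[ 0.50046964 -0.07480087  0.03613893] [-12.43946444  -5.32301204  11.50279139] [-1.12107521  2.48176171  0.22089604]
```

View pics/w5b.png

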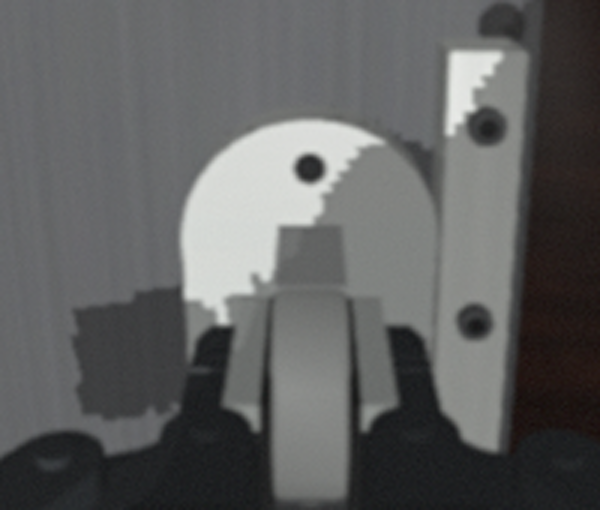

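drive_tool(
  moves=[
    {"xyz": [0.8, 0, -0.3], "delta_rot": [-0.006, 0, 0], "claw": 1},
    {"xyz": [0.8, 0, -0.4], "delta_rot": [-0.008, 0, 0], "claw": 1},
    {"xyz": [0.8, 2, -0.4], "delta_rot": [-0.008, 0, 0], "claw": 1},
    {"xyz": [0.8, 4, -0.4], "delta_rot": [-0.008, 0, 0], "claw": 1},
    {"xyz": [0.8, 4, -0.4], "delta_rot": [-0.008, 0, 0], "claw": 1},
  ],
)

```text
clock: 13.65
eef_pos: [0.5031, -0.0752, 0.0361]
eef_rot: [[0.162, 0.987, 0.004], [0.987, -0.162, -0.005], [-0.004, 0.005, -1.0]]
force: [-8.2, -5.8, 2.9]
grip_width: 0.131
```

drive_tool(
  moves=[
    {"xyz": [0.8, 1, -0.1], "delta_rot": [-0.004, 0, -0.003], "claw": 1},
    {"xyz": [0.8, 3, -0.1], "delta_rot": [-0.004, 0, -0.003], "claw": 1},
    {"xyz": [0.8, 5, -0.1], "delta_rot": [-0.004, 0, -0.003], "claw": 1},
    {"xyz": [0.8, 7, -0.1], "delta_rot": [-0.004, 0, -0.003], "claw": 1},
    {"xyz": [0.8, 9, -0.1], "delta_rot": [-0.004, 0, -0.003], "claw": 1},
    {"xyz": [0.8, 9, -0.1], "delta_rot": [-0.004, 0, -0.003], "claw": 1},
  ],
)

```text
clock: 14.4
eef_pos: [0.5103, -0.0764, 0.036]
eef_rot: [[0.159, 0.987, 0.005], [0.987, -0.159, -0.005], [-0.004, 0.005, -1.0]]
force: [-13.6, -5.2, 13.0]
grip_width: 0.128
```

drive_tool(
  moves=[
    {"xyz": [0.8, 1, -0.4], "delta_rot": [-0.004, 0, -0.001], "claw": 1},
    {"xyz": [0.8, 3, -0.4], "delta_rot": [-0.004, 0, -0.001], "claw": 1},
    {"xyz": [0.8, 5, -0.4], "delta_rot": [-0.004, 0, -0.001], "claw": 1},
    {"xyz": [0.8, 7, -0.4], "delta_rot": [-0.004, 0, -0.001], "claw": 1},
    {"xyz": [0.8, 7, -0.4], "delta_rot": [-0.004, 0, -0.001], "claw": 1},
  ],
)

```text
clock: 15.02
eef_pos: [0.5151, -0.0772, 0.0361]
eef_rot: [[0.159, 0.987, 0.004], [0.987, -0.159, -0.005], [-0.005, 0.005, -1.0]]
force: [-15.4, -3.7, 12.5]
grip_width: 0.132
```

drive_tool(
  moves=[
    {"xyz": [1, 2, -0.4], "delta_rot": [-0.005, 0, 0], "claw": 1},
    {"xyz": [1, 4, -0.5], "delta_rot": [-0.005, 0, 0], "claw": 1},
    {"xyz": [1, 5, -0.5], "delta_rot": [-0.005, 0, 0], "claw": 1},
    {"xyz": [1, 6, -0.5], "delta_rot": [-0.005, 0, 0], "claw": 1},
    {"xyz": [1, 6, -0.5], "delta_rot": [-0.005, 0, 0], "claw": 1},
  ],
  newtons=90,
)

```text
clock: 15.65
eef_pos: [0.5182, -0.0776, 0.0361]
eef_rot: [[0.16, 0.987, 0.004], [0.987, -0.16, -0.006], [-0.005, 0.004, -1.0]]
force: [-19.2, -5.4, 17.2]
grip_width: 0.127
```

drive_tool(
  moves=[
    {"xyz": [1, 2, -0.8], "delta_rot": [-0.006, 0, 0], "claw": 1},
    {"xyz": [1, 4, -0.8], "delta_rot": [-0.006, 0, 0], "claw": 1},
    {"xyz": [1, 5, -0.8], "delta_rot": [-0.006, 0, 0], "claw": 1},
    {"xyz": [1, 5, -0.8], "delta_rot": [-0.006, 0, 0], "claw": 1},
  ],
)

```text
clock: 16.15
eef_pos: [0.5205, -0.078, 0.0362]
eef_rot: [[0.161, 0.987, 0.004], [0.987, -0.161, -0.006], [-0.006, 0.005, -1.0]]
force: [-15.3, -4.4, 7.7]
grip_width: 0.126
```

drive_tool(
  moves=[
    {"xyz": [1.2, 2.5, -0.4], "delta_rot": [-0.006, 0, -0.002], "claw": 1},
    {"xyz": [1.2, 4, -0.4], "delta_rot": [-0.006, 0, -0.002], "claw": 1},
    {"xyz": [1.2, 4.5, -0.4], "delta_rot": [-0.006, 0, -0.002], "claw": 1},
    {"xyz": [1.2, 4.5, -0.4], "delta_rot": [-0.006, 0, -0.002], "claw": 1},
  ],
)

```text
clock: 16.65
eef_pos: [0.5213, -0.0781, 0.0361]
eef_rot: [[0.16, 0.987, 0.003], [0.987, -0.16, -0.006], [-0.006, 0.004, -1.0]]
force: [-27.9, -3.7, 25.3]
grip_width: 0.127
```

drive_tool(
  moves=[
    {"xyz": [1.2, 3.5, -0.8], "delta_rot": [-0.006, 0, -0.001], "claw": 1},
    {"xyz": [1.2, 3.5, -1.0], "delta_rot": [-0.006, 0, -0.001], "claw": 1},
    {"xyz": [1.2, 3.5, -1.0], "delta_rot": [-0.006, 0, -0.001], "claw": 1},
    {"xyz": [1.2, 3.5, -1.0], "delta_rot": [-0.006, 0, -0.001], "claw": 1},
  ],
)

```text
clock: 17.15
eef_pos: [0.5213, -0.0781, 0.0362]
eef_rot: [[0.16, 0.987, 0.002], [0.987, -0.16, -0.007], [-0.007, 0.003, -1.0]]
force: [-21.4, -5.7, 11.5]
grip_width: 0.122
```

```bash
python3 - <<'E'
from h import *
s=snap('wrist','w6'); o=manip.get_obs(); R=o['eef_rot'];p=o['eef_pos'];print(p,R,o['force'])
a=cv2.resize(s['color'][150:320,180:380,::-1],None,fx=2.2,fy=2.2,interpolation=cv2.INTER_CUBIC)
t=snap('top','t6'); b=cv2.resize(t['color'][155:245,190:260,::-1],None,fx=4.156,fy=4.156,interpolation=cv2.INTER_CUBIC)
b=cv2.resize(b,(290,374))
cv2.imwrite('pics/w6b.png',np.hstack([a,b]))
E
```

```text
[ 0.52133061 -0.07808961  0.03621092] [[ 0.15981573  0.98714536  0.0017239 ]
 [ 0.98712448 -0.1598001  -0.00701308]
 [-0.00664745  0.0028225  -0.99997392]] [-21.36701529  -5.75174165  11.07694817]
```

View pics/w6b.png

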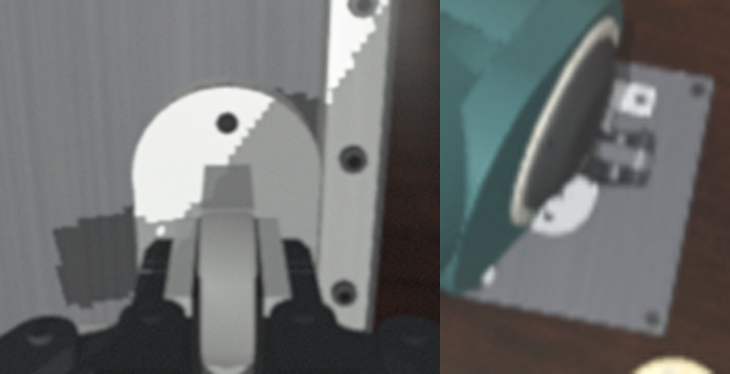

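drive_tool(
  moves=[
    {"xyz": [1.4, 4, -1.3], "delta_rot": [-0.007, 0.002, -0.001], "claw": 1},
    {"xyz": [1.4, 5, -1.7], "delta_rot": [-0.008, 0.002, -0.001], "claw": 1},
    {"xyz": [1.4, 5, -1.7], "delta_rot": [-0.008, 0.002, -0.001], "claw": 1},
    {"xyz": [1.4, 5, -1.7], "delta_rot": [-0.008, 0.002, -0.001], "claw": 1},
  ],
)

```text
clock: 17.75
eef_pos: [0.5215, -0.0781, 0.0364]
eef_rot: [[0.16, 0.987, 0.0], [0.987, -0.16, -0.006], [-0.006, 0.001, -1.0]]
force: [-26.4, -4.5, 7.1]
grip_width: 0.127
```

```bash
python3 - <<'E'
from h import *
s=snap('wrist','w7'); o=manip.get_obs(); R=o['eef_rot'];p=o['eef_pos'];print(p,o['force'])
a=cv2.resize(s['color'][70:320,220:380,::-1],None,fx=2.4,fy=2.4,interpolation=cv2.INTER_CUBIC)
cv2.imwrite('pics/w7b.png',a)
E
```

```text
[ 0.52146977 -0.07809069  0.03635581] [-25.49442603  -4.87786166   7.85706841]
```

View pics/w7b.png

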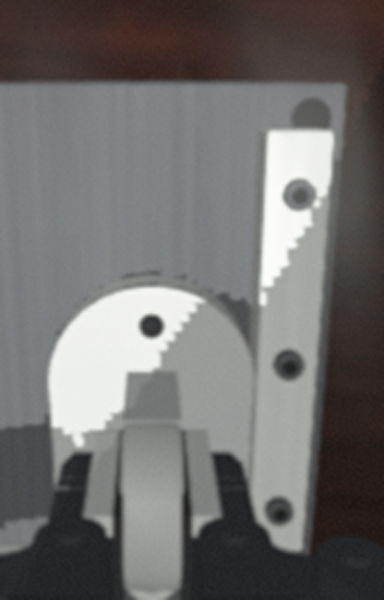

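```bash
python3 - <<'E'
from h import *
s=load('w7'); e=np.array([.9875,-.1573]); f=np.array([.1573,.9875])
q=lambda u,v,z: onz(s,(220+u/2.4,70+v/2.4),z)[:2]-[.51,-.0912]
for n,a in [('apex -31',(150,286,.026)),('fence end -65',(300,130,.029)),('plate edge -75',(150,83,.014)),('foot side y=40',(252,395,.026)),('fence face y=40',(260,330,.029)),('plate edge y60',(344,110,.014))]:
    P=q(*a); print(n,(P@e*1000).round(1),(P@f*1000).round(1))
o=manip.get_obs(); print(o['clock'],o['torque'])
E
```

```text
apex -31 -30.0 15.3
fence end -65 -64.1 46.4
plate edge -75 -73.6 15.3
foot side y=40 -3.3 39.4
fence face y=40 -20.5 40.1
plate edge y60 -67.9 59.1
17.8 [-1.2315212   5.53043313  0.12172979]
```

drive_tool(
  moves=[
    {"xyz": [2.2, 4.5, -1.5], "delta_rot": [-0.008, 0.002, -0.001], "claw": 1},
    {"xyz": [2.2, 4.5, -1.7], "delta_rot": [-0.008, 0.002, -0.001], "claw": 1},
    {"xyz": [2.2, 4.5, -1.7], "delta_rot": [-0.008, 0.002, -0.001], "claw": 1},
    {"xyz": [2.2, 4.5, -1.7], "delta_rot": [-0.008, 0.002, -0.001], "claw": 1},
    {"xyz": [2.2, 4.5, -1.7], "delta_rot": [-0.008, 0.002, -0.001], "claw": 1},
    {"xyz": [2.2, 4.5, -1.7], "delta_rot": [-0.008, 0.002, -0.001], "claw": 1},
  ],
)

```text
clock: 18.55
eef_pos: [0.5215, -0.078, 0.0364]
eef_rot: [[0.161, 0.987, -0.0], [0.987, -0.161, -0.005], [-0.005, 0.0, -1.0]]
force: [-23.3, -10.6, 1.1]
grip_width: 0.121
```

```bash
python3 - <<'E'
from h import *
o=manip.get_obs(); print(o['eef_pos'],o['force'],np.abs(o['dq']).max()); print(manip.finish_job())
E
```

```text
[ 0.52150488 -0.07799855  0.03642465] [-23.26354348 -10.63483213   1.11200784] 0.0019665298204003955
the job is handed in; nothing more can be done
None
```

The bracket is in the corner of the drill jig, still gripped at 90 N and pressed against both fences. I handed the job in at about 18.6 s of the 64 s. `finish_job()` reports no verdict, so what follows are my own checks.

**What I did:** I gripped the lug and set the foot on the plate about 39 mm short of home, which leaves the ejector pin clear. I pressed it on the long fence at about 9 N and held that for roughly 0.4 s. Then I slid it along the fence under the bush until it stopped at the end fence.

**Last checks:**
- **Push:** the force reading in the jig's axes was about 21 N towards the end fence and 14 N towards the long fence. The pin's 5 N spring and friction account for part of the 21 N.
- **Stillness:** the tool did not move between the last two pushes, apart from 0.1 mm.
- **Position:** in the wrist picture, taken before the final harder push on the long fence, the rounded end of the foot measured at x = -30 mm. The jig's own edges in that picture read 0.9 to 1.4 mm too high, so the true value is about -31 mm, which is the home position.
- **Flatness and angle:** the tool tilted about 4 mrad from the grasp, and its heading was within a few mrad of the jig as I measured it.

**Less certain:**
- **Pin and end fence:** I inferred the pin's travel and the end-fence contact from the bracket's position and the push, because the leaf and gripper hid the pin.
- **Downward force:** this climbed to 25 N at times during the slide, because the arm flexed. I corrected it to about 3 N on the plate before finishing.
- **Bystanders:** the moves stayed clear of the bottle, tin and ring clamp. I did not re-measure their positions at the end.

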